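# Spacer sticks under the loaded hardware tray

### The job

First lay the two wooden spacer sticks flat on the blue lower plate, half-way along it, one on each side of the maillon and brake bar, both pointing at the raised grey ledge and nearer the plate's side edges than the hardware. Then slide the loaded tray, kept level, off the ledge until it sits square and centred over the blue plate, carried by both sticks alone and clear of hardware, plate and ledge. Keep the pulley in the tray, leave the maillon, brake bar and black caliper case where they are, and let go of everything.

Things in the scene. Friction and masses are not known exactly. Their poses are not given: they have to be found in the camera images.
- stand: Fixed stand, no rims or stops. Origin: centre of the underside of the blue lower plate, on the work surface; z up. Blue plate 240 (x) x 230 (y) x 12 mm, y -115 to +115. Beside it the solid grey ledge, 240 x 250 mm, y +115 to +365, flat top at z 40 mm. Sticks lying on the plate have their tops at z 37: the tray slides along the stand's -y off the ledge and settles 3 mm onto them.
- tray: Loose open aluminium tray, outside 200 (x) x 180 (y) x 28 mm high, walls and floor 4 mm, 0.3 to 0.65 kg, on the grey ledge, axes within 0.1 rad of the stand's. Origin: centre of its underside; z up. Can be pushed (3 to 10 N, loaded) with two spread fingers low against the outside of its +y wall, the one farther from the blue plate; it stops where the push stops.
- pulley: Orange aluminium rescue pulley with two cheek plates, lying flat and loose in the tray, 95 x 64 x 30 mm, about 0.28 kg. Origin: underside, on the wheel's axis; its x axis points to the narrow eye end, 63 mm from the origin. Rides along in the tray.
- stick_a_mid (a point): Centre (half-way up) of a loose pale wooden spacer stick, 180 x 25 x 25 mm, 70 g; its x axis runs along the stick. Starts flat on the work surface.
- stick_b_mid (a point): Centre (half-way up) of the second, identical spacer stick, 180 x 25 x 25 mm, 70 g; its x axis runs along the stick. Starts flat on the work surface.
- maillon: Steel triangle maillon lying loose on the blue plate near its middle line (towards the ledge), 54 (x) x 62 (y) x 13 mm, origin at the centre of its underside. To be left where it is.
- brake_bar: Red anodized brake bar lying loose on the blue plate near its middle line (away from the ledge), 22 (x) x 80 (y) x 12 mm, origin at the centre of its underside. To be left where it is.
- caliper_case: Open black plastic case with a chrome caliper in it, 76 (x) x 210 (y) x 24 mm, origin at the centre of its underside, beyond the plate. A bystander to be left alone.
Things that resemble listed ones, but are neither listed nor needed, are in the scene too. What is shaped like the part that bears stick_a_mid but green or pink is not meant.

How it is judged:
By the outcome, as a careful person would: the job done as asked, in the order asked, and still so for the second after the job is handed in, with the robot touching nothing.
It also fails if it takes over 72 s, if anything falls off the work surface, if the arm or the gripper's body presses on something with over 40 N, if the wrist force passes 120 N, or if a joint passes its speed limit or range.

### The arm

A 7-joint arm with a two-finger parallel gripper is mounted at the origin on the work surface. World frame = base frame: x ahead of the robot, y to its left, z up, the work surface at z = 0. Lengths are in m, angles in rad, forces in N, time in s.
With the tool pointing down it reaches from about 0.425 to 0.975 m from the base axis. Payload 16.7 kg.
Tool frame: the origin (TCP) lies at the very end of the fingers, on their centre line; the grasp point (between the pads) lies behind it (arm.grip_point_offset is the z of the grasp point in the tool frame, in m); z points along the fingers, x is the direction in which the jaws open and shut, and the axes are right-handed (so a half turn about z gives the same grasp; the last joint's range is limited). The gripper opens to 85 mm and grips with 20 to 120 N. Pads are 22 mm wide; open, the fingers measure 114 mm over their backs; the gripper's body (76 mm by 85 mm) begins 54 mm behind the grasp point. The pads swing forward as they close: fully open they stand 13 mm farther back than shut.
Start: joints at [0.956, 0.426, 0.074, 1.606, -0.034, 1.111, -0.067], TCP at [0.303, -0.603, 0.231] pointing down, gripper open.
Joint ranges: [-2.85, 2.85], [-0.5, 2.14], [-1.23, 1.37], [0.21, 2.46], [-1.02, 4.16], [0.16, 2.05], [-2.73, 2.73]. Speed limits (rad/s): [1.89, 1.89, 2.39, 2.39, 3.01, 3.01, 3.01].

### API

Orientations are given as a unit quaternion [w, x, y, z].
In Python, from rig import telemetry, get_image, job, arm gives the robot as it stands.
- The arm moves only by the tool drive_tool, never from a script. Its argument "series" is a list of rows, each an object with "translation": the shift along the world's x, y, z in mm, a list of three; "rotation": the turn, a rotation vector about the world's x, y, z in degrees, a list of three; "hand": the gripper command: -1 is shut, 1 is fully open, values between are in proportion. A call has 1 to 8 rows; each row is the pose to reach, as a shift and turn from the pose commanded when the call began; what a row does not reach only later rows make up. A row lasts 1/8 s, in which the tool goes at most 62.5 mm and 10.7 degrees, less where a joint would pass 70% of its speed; a pose out of reach is approached as far as the arm can. A call with a gripper value outside its range is refused whole. The fingers move at their own pace and stop on an object; "grip_force" is the grip in N (left out, the last holds). Time passes only in rows, so rows that repeat a pose let the fingers close. It gives the time, the measured TCP pose, the force and the opening at its end, in the units of the state.
- telemetry.read_state(): the state, without advancing time (a new reading comes with each control period).
- get_image(name): name is "side" or "top" or "wrist"; returns a dict with "image" (420x560x3 uint8, blue, green, red), "K" (3x3 intrinsics, pixels), "distortion" ([k1, k2, p1, p2, k3] as OpenCV has them; the pictures are not rectified), "R" (3x3) and "t" (3): a world point X has camera coordinates R X + t. Camera axes: x right, y down, z forward; pixel columns grow to the right and rows downward; lengths in m; the calibration is good to about 2 mm. A picture is of the moment at which its call begins. There is no depth.
- job.sign_off(): hands the job in, once; it reports no verdict.
The state is a dict: "time_s": time; "q": joint angles; "qd": joint speeds; "effort": joint torques, N m; "eef_pos": TCP position; "ee_rot": TCP orientation; "ft_force": force on the tool from outside, world axes, zero at the start; "ft_torque": the same for the moment, N m; "gripper_width": finger opening in m.
Only numpy, scipy, OpenCV 4.12 (cv2) and the standard library are available. Lean on these libraries where they do the work, as an engineer would, in place of code of your own. Each camera call takes 0.05 s, during which the arm holds its last target.

## Working session

There is one attempt and no reset: what is moved stays moved. The work goes in short steps, Python scripts to look and compute and a tool call to move; the robot and the scene stay as the last step left them, time stands still between calls to the robot, and variables do not carry over. Pictures are saved under pics/ and viewed, and the job is handed in when it is done.

Besides the shell and the picture viewer there is one more tool, called after "Emit:" as name(argument=value, ...) on one line, values as JSON. drive_tool: Moves the arm, as the interface text tells. Its arguments: {"type":"object","properties":{"series":{"type":"array"},"grip_force":{"type":"number"}},"required":["series"]}

```bash
ls; mkdir -p pics; python3 - <<'E'
from rig import telemetry,get_image,job,arm
import cv2,numpy as np
print(telemetry.read_state()); print([a for a in dir(arm) if a[0]!='_'],arm.grip_point_offset)
for n in ("side","top","wrist"):
    d=get_image(n); cv2.imwrite(f"pics/{n}0.png",d["image"]); np.savez(f"{n}0.npz",**{k:np.array(v) for k,v in d.items()})
    print(n,np.round(d["K"],1).tolist(),np.round(d["distortion"],3),np.round(-np.array(d["R"]).T@d["t"],3))
E
```

```text
pics
{'time_s': 0.0, 'q': array([ 0.9554879 ,  0.42671364,  0.0738622 ,  1.60665157, -0.03409121,
        1.1107739 , -0.06712251]), 'qd': array([-1.04915215e-03, -1.08026102e-03, -5.42858260e-05,  1.03513762e-03,
        3.63235261e-04, -1.07601197e-04,  1.14275541e-04]), 'effort': array([-3.19153252e-03, -9.49842811e+01,  3.75795722e+00, -4.63506711e+01,
        1.90277706e-02,  1.00329181e-02,  2.28121172e-05]), 'eef_pos': array([ 0.30294688, -0.60272562,  0.23060352]), 'ee_rot': array([-2.91021683e-04,  8.51201892e-01, -5.24837999e-01, -5.73833495e-04]), 'ft_force': array([-0.14824961,  0.08245851,  0.53096377]), 'ft_torque': array([ 0.02485064, -0.03905352, -0.0171748 ]), 'gripper_width': 0.08528578702106547}
['IKError', 'grip_point_offset'] -0.0187
side [[399.2, 0.0, 286.2], [0.0, 399.2, 209.5], [0.0, 0.0, 1.0]] [0.025 0.    0.    0.    0.   ] [0.479 0.476 0.753]
top [[437.5, 0.0, 281.6], [0.0, 437.5, 205.1], [0.0, 0.0, 1.0]] [-0.144  0.     0.     0.     0.   ] [ 0.302 -0.186  1.151]
wrist [[297.3, 0.0, 279.0], [0.0, 297.3, 208.1], [0.0, 0.0, 1.0]] [0.001 0.    0.    0.    0.   ] [ 0.366 -0.571  0.373]
```

View pics/top0.png

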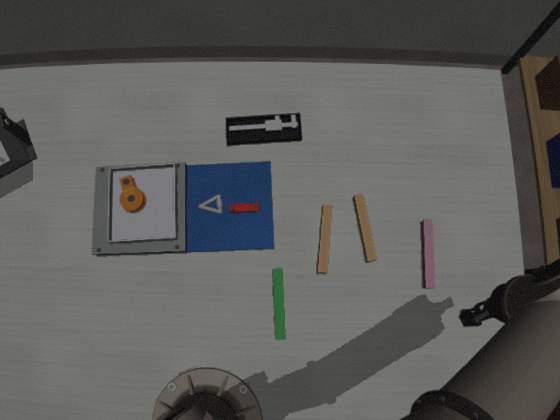

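View pics/side0.png

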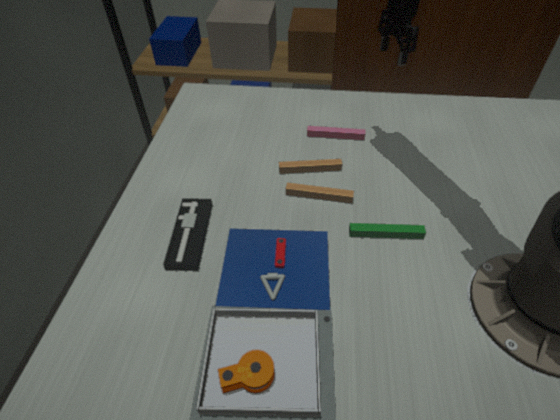

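View pics/wrist0.png

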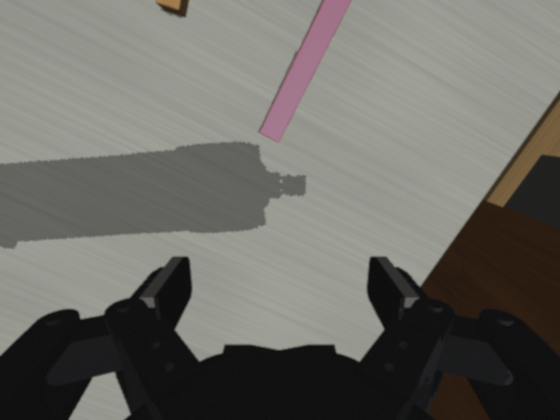

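```bash
cat > h.py <<'E'
import cv2,numpy as np
from rig import telemetry,get_image
def snap(n,tag=None):
    d=get_image(n); d={k:np.array(v) for k,v in d.items()}
    if tag: cv2.imwrite(f"pics/{tag}.png",d["image"])
    return d
def load(f): return dict(np.load(f))
def cast(d,px,z):
    u=cv2.undistortPoints(np.array(px,float).reshape(-1,1,2),d["K"],d["distortion"]).reshape(-1,2)
    r=np.c_[u,np.ones(len(u))]@d["R"]; c=-d["R"].T@d["t"]
    return c+r*((z-c[2])/r[:,2])[:,None]
def proj(d,X):
    return cv2.projectPoints(np.array(X,float).reshape(-1,3),cv2.Rodrigues(d["R"])[0],d["t"],d["K"],d["distortion"])[0].reshape(-1,2)
def blobs(d,lo,hi,amin=80):
    hsv=cv2.cvtColor(d["image"],cv2.COLOR_BGR2HSV); m=cv2.inRange(hsv,np.array(lo),np.array(hi))
    c,_=cv2.findContours(m,cv2.RETR_EXTERNAL,cv2.CHAIN_APPROX_NONE)
    return [x for x in c if cv2.contourArea(x)>amin]
def rect(d,c,z):
    P=cast(d,c.reshape(-1,2),z)[:,:2]
    r=cv2.minAreaRect((P*1000).astype(np.float32)); b=cv2.boxPoints(r)
    e=[b[1]-b[0],b[2]-b[1]]; e.sort(key=np.linalg.norm)
    return np.round(r[0],1),np.round([np.linalg.norm(e[1]),np.linalg.norm(e[0])],1),round(float(np.degrees(np.arctan2(e[1][1],e[1][0])))%180,2),np.round(cv2.minAreaRect(c)[0],0)
E
python3 - <<'E'
from h import *
for n in ("top","side"):
    d=load(n+"0.npz"); print(n, np.round(d["R"],2).tolist())
    for nm,lo,hi,z in (("blue",(100,120,40),(125,255,255),.012),("wood",(8,60,110),(25,200,255),.025),("red",(0,150,80),(5,255,255),.012),("red2",(172,150,80),(180,255,255),.012),("black",(0,0,0),(180,120,45),.024)):
        for c in blobs(d,lo,hi): 
            if cv2.contourArea(c)<20000: print(nm,cv2.contourArea(c),*rect(d,c,z))
d=load("top0.npz")["image"]
cv2.imwrite("pics/c1.png",cv2.resize(d[180:290,260:450],None,fx=4,fy=4,interpolation=cv2.INTER_CUBIC))
cv2.imwrite("pics/c2.png",cv2.resize(d[100:270,80:310],None,fx=3.4,fy=3.4,interpolation=cv2.INTER_CUBIC))
E
```

```text
top [[0.01, -1.0, -0.0], [-0.97, -0.01, -0.22], [0.22, 0.0, -0.98]]
blue 7175.5 [558.5 -39. ] [237.7 230.8] 3.23 [228. 206.]
wood 539.0 [ 473.9 -294.3] [177.2  23.7] 175.38 [325. 238.]
wood 499.5 [ 503.8 -401.1] [177.5  22.9] 10.37 [365. 227.]
wood 442.0 [590.4 227.8] [96.3 61.5] 5.76 [131. 192.]
red 107.5 [553.7 -80.5] [75.5 18.9] 95.24 [244. 207.]
black 1442.5 [60.3  2.7] [213.4  94.4] 92.43 [206. 400.]
black 5890.0 [ 211.3 -731.5] [591.2 216.5] 148.04 [490. 342.]
black 1260.0 [ 774.3 -127. ] [207.3  82. ] 94.64 [263. 129.]
black 1194.0 [752.4 598.1] [224.  118.2] 11.61 [ 18. 142.]
black 831.5 [ 964.  -991.9] [203.9  83.7] 168.29 [547.  82.]
black 198.5 [1023.1 -780.3] [125.   35.9] 89.85 [481.  58.]
black 245.5 [1021.2  649.3] [146.6  36.5] 89.34 [20. 58.]
black 173.0 [1021.9 -654.5] [130.3  35.2] 90.35 [442.  56.]
black 152.0 [1021.6  517. ] [129.7  34.7] 89.62 [57. 56.]
black 168.5 [1022.8 -461.9] [111.8  34.2] 92.28 [378.  53.]
black 254.0 [1021.   376.7] [148.3  35.2] 89.51 [100.  54.]
black 98.5 [1022.5 -355.1] [89.7 34.1] 91.58 [343.  52.]
black 196.0 [1020.4  166.6] [166.4 
[... 294 characters left out ...]
.6] [137.9  26.3] 179.6 [250.  83.]
blue 1583.5 [ 1146.  -1178.4] [491.9 190.7] 101.59 [172.  40.]
wood 361.0 [ 474.6 -292.5] [178.2  24.5] 175.36 [320. 189.]
wood 284.5 [ 505.2 -399.2] [177.2  24.6] 9.95 [310. 163.]
red2 140.5 [555.3 -88.3] [79.  21.2] 93.43 [280. 252.]
black 134.0 [105.7  82.8] [194.2  44.1] 127.07 [509. 342.]
black 493.5 [995.2 184.4] [225.6  13.1] 89.91 [ 30. 349.]
black 1365.0 [ 776.7 -114.9] [217.2  77.4] 94.57 [188. 234.]
black 5322.5 [   5.8 -130.5] [488.1 139.1] 70.72 [522. 274.]
black 1039.0 [  179.7 -1333.5] [700.6 174.9] 84.76 [398.  33.]
black 196.0 [ 1309.4 -1377.9] [413.7  38.4] 113.52 [150.  16.]
black 1091.0 [1277.5 -998.8] [1258.    50.9] 119.34 [129.  71.]
```

View pics/c1.png

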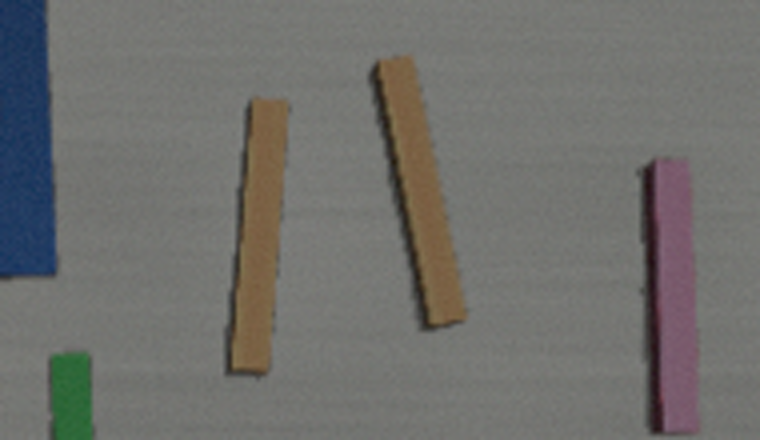

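View pics/c2.png

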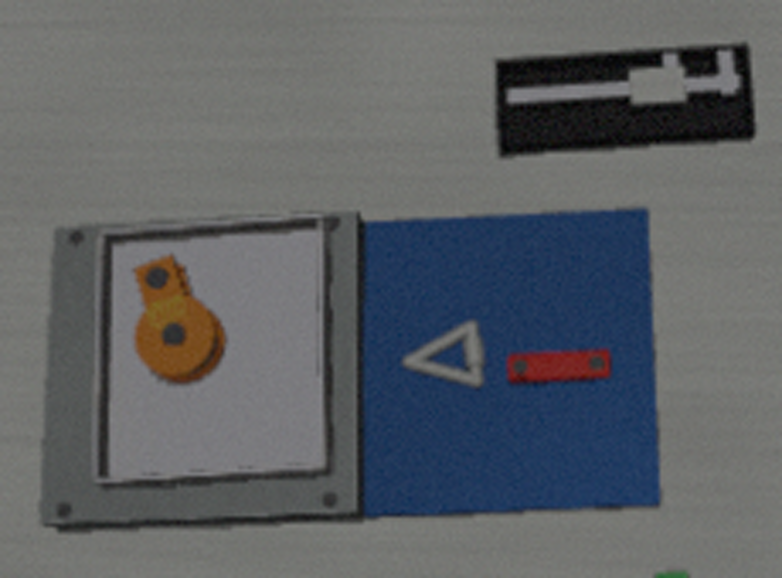

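```bash
cat >> h.py <<'E'
def rectify(d,z,x0,x1,y0,y1,s):
    # image: rows = x decreasing, cols = y decreasing ; s px/mm
    h,w=int((x1-x0)*s),int((y1-y0)*s)
    cc,rr=np.meshgrid(np.arange(w),np.arange(h))
    X=np.stack([(x1-rr/s)/1000,(y1-cc/s)/1000,np.full(rr.shape,z)],-1)
    p=proj(d,X.reshape(-1,3)).reshape(h,w,2).astype(np.float32)
    return cv2.remap(d["image"],p[...,0],p[...,1],cv2.INTER_CUBIC)
E
python3 - <<'E'
from h import *
d=load("top0.npz")
for z,n in ((.068,"r68"),(.012,"r12"),(.040,"r40")):
    im=rectify(d,z,400,720,-180,350,1.5)
    im=cv2.convertScaleAbs(im,alpha=1.8)
    for x in range(400,720,50): cv2.putText(im,str(x),(0,int((720-x)*1.5)),0,.35,(0,255,255)); cv2.line(im,(0,int((720-x)*1.5)),(8,int((720-x)*1.5)),(0,255,255))
    for y in range(-150,350,50): cv2.putText(im,str(y),(int((350-y)*1.5),10),0,.35,(0,255,255)); cv2.line(im,(int((350-y)*1.5),10),(int((350-y)*1.5),18),(0,255,255))
    cv2.imwrite(f"pics/{n}.png",im)
# plate corners
for n in("top","side"):
  d=load(n+"0.npz")
  c=max(blobs(d,(100,120,40),(125,255,255)),key=lambda c:cv2.contourArea(c) if cv2.contourArea(c)<20000 else 0)
  P=cast(d,cv2.approxPolyDP(cv2.convexHull(c),6,True).reshape(-1,2),.012)*1000; print(n,np.round(P[:,:2],1).tolist())
E
```

```text
top [[681.9, -144.7], [448.6, -159.8], [434.4, 63.8], [668.3, 80.7]]
side [[684.4, -140.7], [451.2, -157.3], [438.1, 48.0], [672.4, 64.4]]
```

View pics/r68.png

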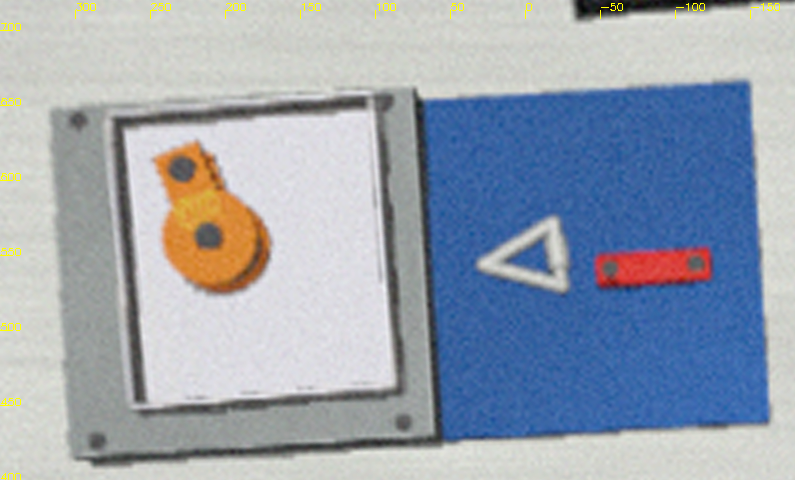

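View pics/r12.png

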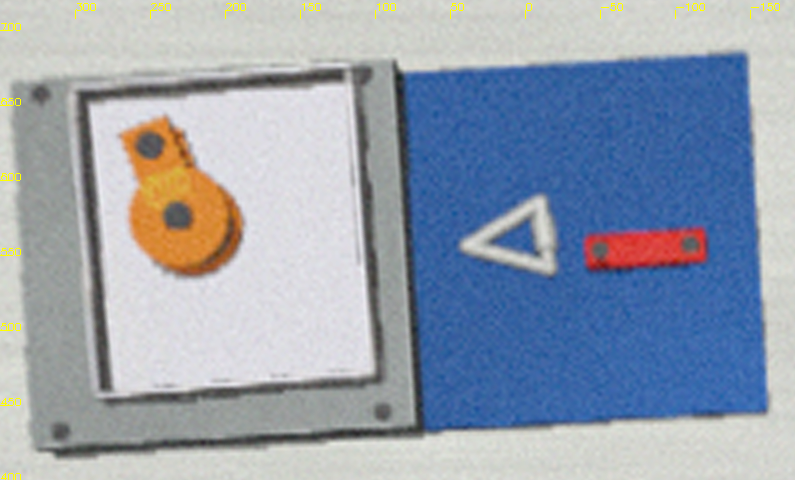

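Candidates: the wooden sticks at (325,238) and (365,227) are pale wood, so they are the ones meant. The green one (279,303) and pink one (427,253) are excluded by colour, and the enlarged crop confirms this. I'm reaching for the stick at (365,227) first.

Emit:
drive_tool(series=[{"translation": [201, 203, -110], "rotation": [0, 0, -16.5], "hand": 1}, {"translation": [201, 203, -110], "rotation": [0, 0, -16.5], "hand": 1}, {"translation": [201, 203, -110], "rotation": [0, 0, -16.5], "hand": 1}, {"translation": [201, 203, -110], "rotation": [0, 0, -16.5], "hand": 1}, {"translation": [201, 203, -110], "rotation": [0, 0, -16.5], "hand": 1}, {"translation": [201, 203, -110], "rotation": [0, 0, -16.5], "hand": 0.2}, {"translation": [201, 203, -170], "rotation": [0, 0, -16.5], "hand": 0.2}, {"translation": [201, 203, -180], "rotation": [0, 0, -16.5], "hand": 0.2}], grip_force=40)

```text
time_s: 1.15
eef_pos: [0.5018, -0.3992, 0.0483]
ee_rot: [0.0, 0.767, -0.642, -0.003]
ft_force: [0.5, 0.3, -0.8]
gripper_width: 0.0511
```

```bash
python3 - <<'E'
from h import *
print(telemetry.read_state()["time_s"]); snap("wrist","w1")
E
```

```text
1.15
```

View pics/w1.png

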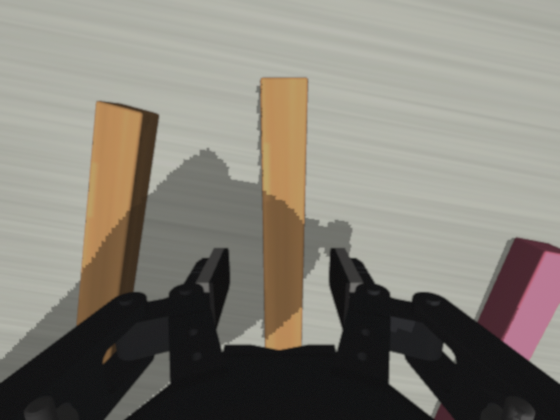

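The wrist view shows the wooden stick centred and parallel between the fingers at about (283,250). I'm descending and gripping.

Emit:
drive_tool(series=[{"translation": [2, 0, -45], "rotation": [0, 0, 0], "hand": 0.2}, {"translation": [2, 0, -45], "rotation": [0, 0, 0], "hand": 0.2}, {"translation": [2, 0, -45], "rotation": [0, 0, 0], "hand": -1}, {"translation": [2, 0, -45], "rotation": [0, 0, 0], "hand": -1}, {"translation": [2, 0, -45], "rotation": [0, 0, 0], "hand": -1}, {"translation": [2, 0, -45], "rotation": [0, 0, 0], "hand": -1}, {"translation": [2, 0, -5], "rotation": [0, 0, 0], "hand": -1}, {"translation": [2, 0, 55], "rotation": [0, 0, 0], "hand": -1}], grip_force=40)

```text
time_s: 2.2
eef_pos: [0.5055, -0.3998, 0.1079]
ee_rot: [0.0, 0.767, -0.642, -0.001]
ft_force: [0.9, 0.1, -0.7]
gripper_width: 0.0243
```

Emit:
drive_tool(series=[{"translation": [-27, 357, 0], "rotation": [0, 0, 83.1], "hand": -1}, {"translation": [-27, 357, 0], "rotation": [0, 0, 83.1], "hand": -1}, {"translation": [-27, 357, 0], "rotation": [0, 0, 83.1], "hand": -1}, {"translation": [-27, 357, 0], "rotation": [0, 0, 83.1], "hand": -1}, {"translation": [-27, 357, 0], "rotation": [0, 0, 83.1], "hand": -1}, {"translation": [-27, 357, 0], "rotation": [0, 0, 83.1], "hand": -1}, {"translation": [-27, 357, 0], "rotation": [0, 0, 83.1], "hand": -1}, {"translation": [-27, 357, 0], "rotation": [0, 0, 83.1], "hand": -1}])

```text
time_s: 3.2
eef_pos: [0.4797, -0.0428, 0.108]
ee_rot: [0.001, 0.999, 0.032, 0.001]
ft_force: [0.5, -1.2, -1.0]
gripper_width: 0.0239
```

```bash
python3 - <<'E'
from h import *
s=telemetry.read_state();print(s["eef_pos"],s["ee_rot"],s["qd"]); snap("side","s1")
E
```

```text
[ 0.47974097 -0.04278299  0.10799649] [5.84111389e-04 9.99490719e-01 3.18851011e-02 1.14058090e-03] [ 0.19473145  0.02307609 -0.20355375 -0.01216603  0.09589023  0.01795325
  0.9867883 ]
```

View pics/s1.png

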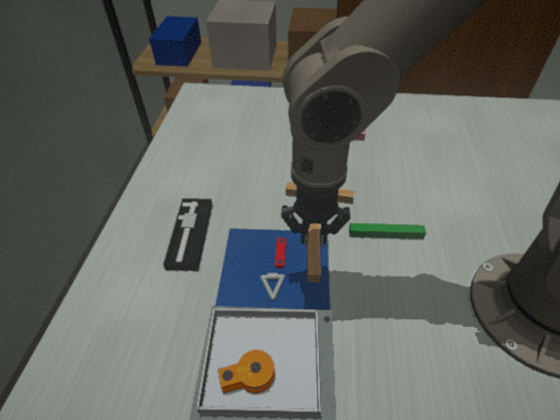

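Emit:
drive_tool(series=[{"translation": [0, 0, -50], "rotation": [0, 0, 0], "hand": -1}, {"translation": [0, 0, -75], "rotation": [0, 0, 0], "hand": -1}, {"translation": [0, 0, -84], "rotation": [0, 0, 0], "hand": -1}, {"translation": [0, 0, -87.5], "rotation": [0, 0, 0], "hand": -1}, {"translation": [0, 0, -87.5], "rotation": [0, 0, 0], "hand": -1}, {"translation": [0, 0, -87.5], "rotation": [0, 0, 0], "hand": -0.1}, {"translation": [0, 0, -87.5], "rotation": [0, 0, 0], "hand": -0.1}, {"translation": [0, 0, -87.5], "rotation": [0, 0, 0], "hand": -0.1}])

```text
time_s: 4.25
eef_pos: [0.4795, -0.0431, 0.0192]
ee_rot: [0.0, 1.0, 0.028, 0.0]
ft_force: [-0.2, 0.1, 0.4]
gripper_width: 0.0381
```

Emit:
drive_tool(series=[{"translation": [0, 0, 60], "rotation": [0, 0, 0], "hand": -0.1}, {"translation": [-1, -40, 90], "rotation": [0, 0, -10], "hand": 0.2}, {"translation": [-5, -100, 90], "rotation": [0, 0, -20], "hand": 0.2}, {"translation": [-5, -160, 90], "rotation": [0, 0, -30], "hand": 0.2}, {"translation": [-5, -220, 90], "rotation": [0, 0, -40], "hand": 0.2}, {"translation": [-5, -250, 90], "rotation": [0, 0, -50], "hand": 0.2}, {"translation": [-5, -250, 90], "rotation": [0, 0, -60], "hand": 0.2}, {"translation": [-5, -250, 90], "rotation": [0, 0, -70], "hand": 0.2}])

```text
time_s: 5.25
eef_pos: [0.474, -0.2935, 0.1087]
ee_rot: [-0.0, 0.833, -0.553, -0.0]
ft_force: [0.2, 0.6, -0.4]
gripper_width: 0.051
```

Emit:
drive_tool(series=[{"translation": [0, 0, -20], "rotation": [0, 0, -10], "hand": 0.2}, {"translation": [0, 0, -40], "rotation": [0, 0, -20], "hand": 0.2}, {"translation": [0, 0, -50], "rotation": [0, 0, -27.9], "hand": 0.2}, {"translation": [0, 0, -50], "rotation": [0, 0, -27.9], "hand": 0.2}])

```text
time_s: 5.75
eef_pos: [0.4738, -0.2927, 0.0582]
ee_rot: [-0.0, -0.678, 0.735, 0.001]
ft_force: [0.1, 0.9, 0.6]
gripper_width: 0.0514
```

```bash
python3 - <<'E'
from h import *
s=telemetry.read_state();print(s["time_s"],s["eef_pos"],s["ee_rot"]); a=snap("wrist")["image"];d=snap("top")
np.savez("top1.npz",**d)
cv2.imwrite("pics/w2.png",np.hstack([cv2.resize(a,None,fx=.7,fy=.7),cv2.resize(d["image"],None,fx=.7,fy=.7)]))
for c in blobs(d,(8,60,110),(25,200,255)): print(*rect(d,c,.037))
E
```

```text
5.75 [ 0.47378329 -0.29266011  0.05816827] [-3.42203841e-04 -6.78413506e-01  7.34679882e-01  6.84997229e-04]
[477.7 -45.8] [176.5  23.7] 92.46 [229. 234.]
[583.7 232. ] [97.1 66.1] 39.31 [128. 193.]
```

View pics/w2.png

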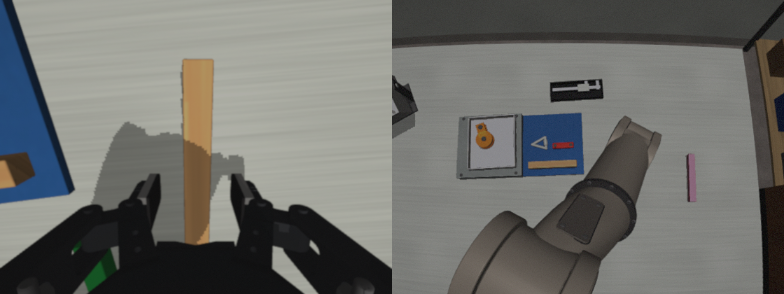

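The first stick lies along the plate at (477.7,-45.8) mm, within 2 mm of target. The second wooden stick sits between the fingers (about (197,150) in the left half).

Emit:
drive_tool(series=[{"translation": [0, 0, -45], "rotation": [0, 0, 0], "hand": 0.2}, {"translation": [0, 0, -52.5], "rotation": [0, 0, 0], "hand": 0.2}, {"translation": [0, 0, -52.5], "rotation": [0, 0, 0], "hand": -1}, {"translation": [0, 0, -52.5], "rotation": [0, 0, 0], "hand": -1}, {"translation": [0, 0, -52.5], "rotation": [0, 0, 0], "hand": -1}, {"translation": [0, 0, -52.5], "rotation": [0, 0, 0], "hand": -1}, {"translation": [0, 0, -10], "rotation": [0, 0, 0], "hand": -1}, {"translation": [0, 0, 50], "rotation": [0, 0, 0], "hand": -1}], grip_force=40)

```text
time_s: 6.85
eef_pos: [0.4734, -0.2926, 0.1095]
ee_rot: [-0.0, -0.678, 0.735, 0.001]
ft_force: [1.0, -0.7, -0.4]
gripper_width: 0.0242
```

Emit:
drive_tool(series=[{"translation": [20, 32, 0], "rotation": [0, 0, 10], "hand": -1}, {"translation": [40, 64, 0], "rotation": [0, 0, 20], "hand": -1}, {"translation": [60, 96, 0], "rotation": [0, 0, 30], "hand": -1}, {"translation": [85, 130, 0], "rotation": [0, 0, 40], "hand": -1}, {"translation": [105, 165, 0], "rotation": [0, 0, 50], "hand": -1}, {"translation": [125, 200, 0], "rotation": [0, 0, 60], "hand": -1}, {"translation": [145, 230, 0], "rotation": [0, 0, 70], "hand": -1}, {"translation": [165, 258, 0], "rotation": [0, 0, 80], "hand": -1}])

```text
time_s: 7.85
eef_pos: [0.6398, -0.034, 0.1096]
ee_rot: [0.0, 0.992, -0.124, 0.0]
ft_force: [0.2, -0.3, -0.9]
gripper_width: 0.0239
```

Emit:
drive_tool(series=[{"translation": [0, 0, 0], "rotation": [0, 0, 10], "hand": -1}, {"translation": [0, 0, -20], "rotation": [0, 0, 17.9], "hand": -1}, {"translation": [0, 0, -50], "rotation": [0, 0, 17.9], "hand": -1}])

```text
time_s: 8.22
eef_pos: [0.64, -0.0354, 0.0597]
ee_rot: [0.0, 1.0, 0.03, 0.001]
ft_force: [0.6, 0.1, -1.5]
gripper_width: 0.0241
```

Emit:
drive_tool(series=[{"translation": [0, 0, -25], "rotation": [0, 0, 0], "hand": -1}, {"translation": [0, 0, -36], "rotation": [0, 0, 0], "hand": -1}, {"translation": [0, 0, -39.5], "rotation": [0, 0, 0], "hand": -1}, {"translation": [0, 0, -39.5], "rotation": [0, 0, 0], "hand": -1}, {"translation": [0, 0, -39.5], "rotation": [0, 0, 0], "hand": -0.1}, {"translation": [0, 0, -39.5], "rotation": [0, 0, 0], "hand": -0.1}, {"translation": [0, 0, -39.5], "rotation": [0, 0, 0], "hand": -0.1}, {"translation": [0, 0, 15], "rotation": [0, 0, 0], "hand": -0.1}])

```text
time_s: 9.22
eef_pos: [0.6366, -0.0351, 0.071]
ee_rot: [-0.0, 1.0, 0.029, -0.003]
ft_force: [0.7, -0.0, 1.6]
gripper_width: 0.0386
```

Emit:
drive_tool(series=[{"translation": [0, 0, 60], "rotation": [0, 0, 0], "hand": 0}, {"translation": [0, -60, 90], "rotation": [0, 0, 0], "hand": 0}, {"translation": [0, -120, 90], "rotation": [0, 0, 0], "hand": 0}, {"translation": [0, -170, 90], "rotation": [0, 0, 0], "hand": 0}, {"translation": [0, -170, 90], "rotation": [0, 0, 0], "hand": 0}])

```text
time_s: 9.85
eef_pos: [0.6381, -0.2107, 0.1636]
ee_rot: [0.001, 1.0, 0.025, -0.0]
ft_force: [0.0, 1.2, -0.0]
gripper_width: 0.0424
```

```bash
python3 - <<'E'
from h import *
s=telemetry.read_state();print(s["time_s"],s["eef_pos"],s["ee_rot"])
for n in("top","side"):
    d=snap(n,n+"2"); np.savez(n+"2.npz",**d)
    for c in blobs(d,(8,60,110),(25,200,255)): print(n,*rect(d,c,.037))
E
```

```text
9.85 [ 0.63807589 -0.2106977   0.16363379] [ 9.47085235e-04  9.99679849e-01  2.52830668e-02 -2.64214840e-04]
top [475.3  -3.4] [91.4 22.7] 93.41 [213. 235.]
top [583.7 232. ] [97.1 66.1] 39.31 [128. 193.]
top [636.7 -22.3] [147.6  23.5] 93.14 [222. 175.]
side [478.9 -20.6] [129.2  22.7] 92.82 [312. 273.]
side [639.1 -23.3] [156.6  24.1] 93.21 [238. 267.]
```

View pics/top2.png

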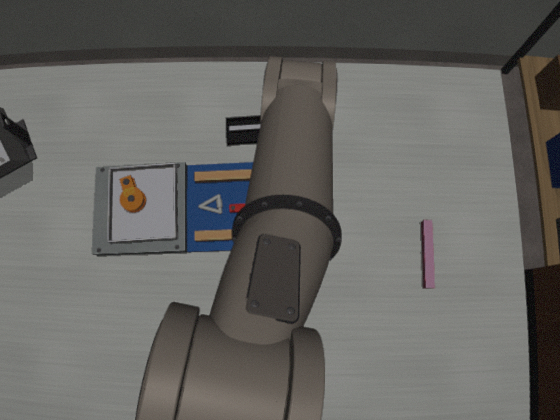

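View pics/side2.png

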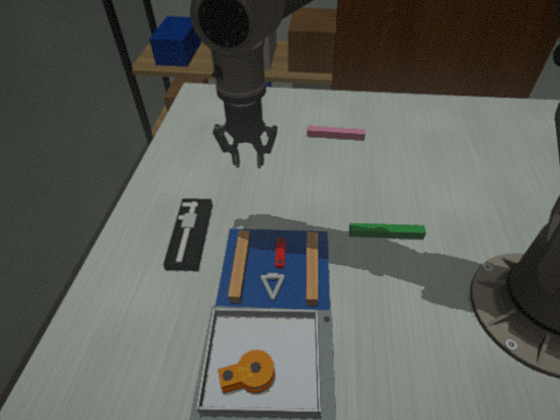

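Both sticks lie parallel on the plate, one on each side of the hardware (side view columns 238 and 312). The tray sits about 7 mm toward +x and 1.7° off the stand, so I'll square it with a light push on its +x wall while it is still on the ledge.

Emit:
drive_tool(series=[{"translation": [8, 50, 0], "rotation": [0, 0, 10], "hand": 1}, {"translation": [16, 100, 0], "rotation": [0, 0, 20], "hand": 1}, {"translation": [24, 150, 0], "rotation": [0, 0, 30], "hand": 1}, {"translation": [32, 200, 0], "rotation": [0, 0, 40], "hand": 1}, {"translation": [40, 250, 0], "rotation": [0, 0, 50], "hand": 1}, {"translation": [48, 300, 0], "rotation": [0, 0, 60], "hand": 1}, {"translation": [54, 350, 0], "rotation": [0, 0, 70], "hand": 1}, {"translation": [54, 393, 0], "rotation": [0, 0, 80], "hand": 1}])

```text
time_s: 10.95
eef_pos: [0.6923, 0.192, 0.1639]
ee_rot: [-0.0, 0.744, 0.668, 0.0]
ft_force: [0.6, 0.1, -0.7]
gripper_width: 0.0852
```

Emit:
drive_tool(series=[{"translation": [0, 0, -20], "rotation": [0, 0, 10], "hand": 1}, {"translation": [0, 0, -70], "rotation": [0, 0, 10], "hand": 1}, {"translation": [0, 0, -105], "rotation": [0, 0, 10], "hand": 1}, {"translation": [0, 0, -118], "rotation": [0, 0, 10], "hand": 1}, {"translation": [0, 0, -118], "rotation": [0, 0, 10], "hand": 1}])

```text
time_s: 11.58
eef_pos: [0.6927, 0.189, 0.0459]
ee_rot: [-0.0, 0.686, 0.727, -0.0]
ft_force: [0.1, 0.5, 0.4]
gripper_width: 0.0855
```

```bash
python3 - <<'E'
from h import *
s=telemetry.read_state();print(s["time_s"],s["eef_pos"],s["ee_rot"],s["ft_force"],s["gripper_width"])
for n in("top","side"):
    d=snap(n,n+"3"); np.savez(n+"3.npz",**d)
a=cv2.imread("pics/side3.png")[220:420,130:400]; cv2.imwrite("pics/s3c.png",cv2.resize(a,None,fx=2.9,fy=2.9,interpolation=cv2.INTER_CUBIC))
E
```

```text
11.575 [0.69273918 0.18898148 0.04587808] [-3.14066249e-04  6.86115267e-01  7.27492769e-01 -1.14130118e-04] [0.13092614 0.47064991 0.37042841] 0.0855262809648996
```

View pics/s3c.png

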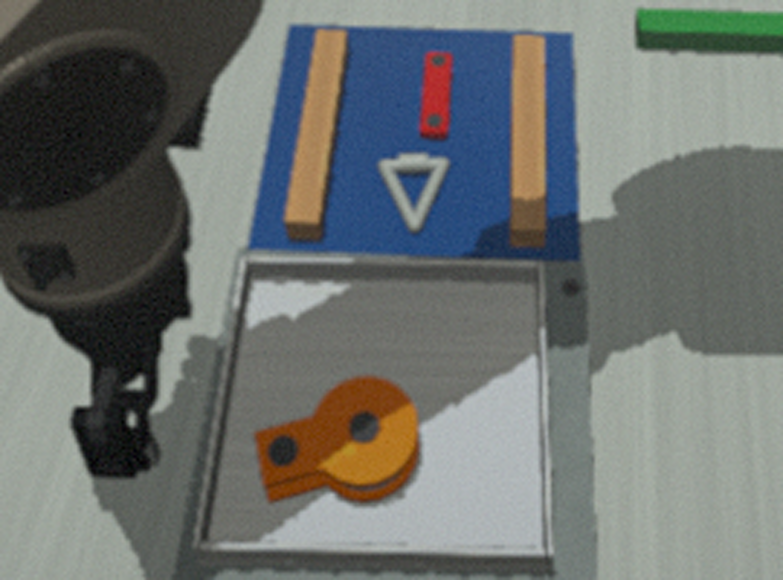

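View pics/top3.png

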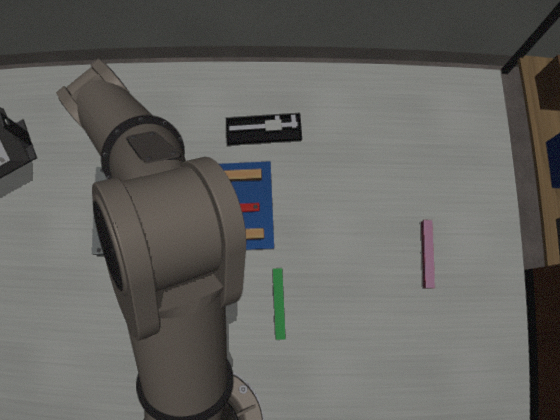

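```bash
python3 - <<'E'
from h import *
d=load("side3.npz")
P=cast(d,[(213.1,306.9),(317.9,310.3),(319.3,409.7),(197.2,407.9)],.068)*1000; print(np.round(P,1)[:,:2].tolist(),P.mean(0))
for z in (.046,.059):
  X=np.array([[.6927+a*.0576+b,.189+a,z] for a in(-.05,0,.05) for b in (-.011,.011)]); print(np.round((proj(d,X)-[130,220])*2.9).tolist())
E
```

```text
[[662.4, 100.1], [462.1, 87.4], [451.6, 262.7], [646.1, 279.5]] [555.53000579 182.43322848  68.        ]
[[207.0, 320.0], [174.0, 317.0], [182.0, 395.0], [148.0, 392.0], [155.0, 477.0], [119.0, 474.0]]
[[204.0, 311.0], [171.0, 308.0], [179.0, 386.0], [144.0, 383.0], [151.0, 469.0], [114.0, 465.0]]
```

Emit:
drive_tool(series=[{"translation": [-15, -0.9, -2], "rotation": [0, 0, 0], "hand": 1}, {"translation": [-24, -1.4, -2], "rotation": [0, 0, 0], "hand": 1}, {"translation": [-24, -1.4, -2], "rotation": [0, 0, 0], "hand": 1}])

```text
time_s: 12.05
eef_pos: [0.6693, 0.1867, 0.045]
ee_rot: [0.0, 0.686, 0.727, 0.0]
ft_force: [1.0, 0.1, -0.5]
gripper_width: 0.0851
```

Emit:
drive_tool(series=[{"translation": [-2, -0.1, 0], "rotation": [0, 0, 0], "hand": 1}, {"translation": [-4, -0.2, 0], "rotation": [0, 0, 0], "hand": 1}, {"translation": [-6, -0.3, 0], "rotation": [0, 0, 0], "hand": 1}, {"translation": [-7, -0.4, 0], "rotation": [0, 0, 0], "hand": 1}])

```text
time_s: 12.55
eef_pos: [0.6636, 0.1859, 0.0444]
ee_rot: [0.001, 0.687, 0.727, 0.001]
ft_force: [5.6, -1.5, 2.2]
gripper_width: 0.0853
```

```bash
python3 - <<'E'
from h import *
s=telemetry.read_state();print(s["time_s"],s["eef_pos"],s["ft_force"])
d=snap("side","side4"); np.savez("side4.npz",**d)
a=d["image"][280:420,170:370]; cv2.imwrite("pics/s4c.png",cv2.resize(a,None,fx=4,fy=4,interpolation=cv2.INTER_CUBIC))
E
```

```text
12.55 [0.66357624 0.18587337 0.04440925] [ 5.57109019 -1.52120118  2.15801866]
```

View pics/s4c.png

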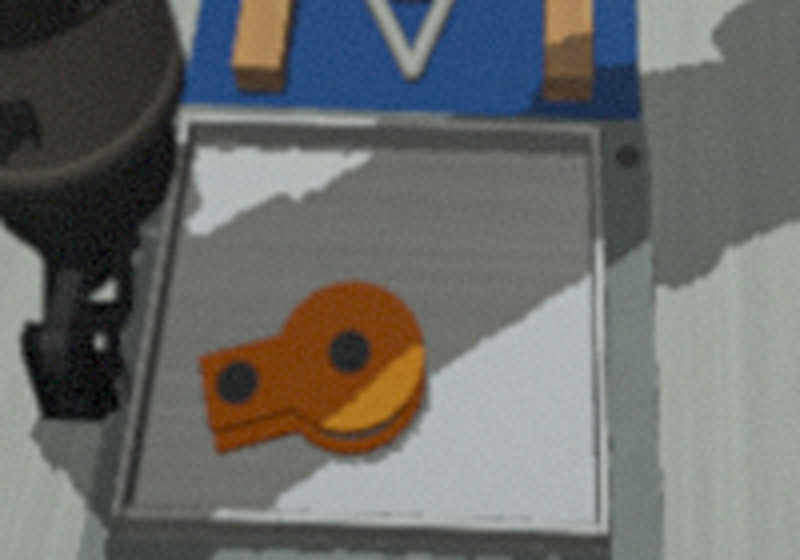

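Emit:
drive_tool(series=[{"translation": [-2, -0.1, 0], "rotation": [0, 0, 0], "hand": 1}, {"translation": [-4, -0.2, 0], "rotation": [0, 0, 0], "hand": 1}, {"translation": [-6, -0.3, 0], "rotation": [0, 0, 0], "hand": 1}, {"translation": [-6.5, -0.4, 0], "rotation": [0, 0, 0], "hand": 1}, {"translation": [-6.5, -0.4, 0], "rotation": [0, 0, 0], "hand": 1}])

```text
time_s: 13.22
eef_pos: [0.657, 0.1857, 0.0444]
ee_rot: [0.001, 0.687, 0.727, 0.001]
ft_force: [4.4, -0.9, 1.4]
gripper_width: 0.0854
```

Emit:
drive_tool(series=[{"translation": [40, 2.3, 0], "rotation": [0, 0, 0], "hand": 1}, {"translation": [40, 2.3, 60], "rotation": [0, 0, 0], "hand": 1}, {"translation": [60, 62, 80], "rotation": [0, 0, -10], "hand": 1}, {"translation": [60, 120, 80], "rotation": [0, 0, -20], "hand": 1}, {"translation": [40, 165, 80], "rotation": [0, 0, -30], "hand": 1}, {"translation": [0, 195, 80], "rotation": [0, 0, -40], "hand": 1}, {"translation": [-50, 195, 80], "rotation": [0, 0, -50], "hand": 1}, {"translation": [-100, 195, 80], "rotation": [0, 0, -60], "hand": 1}])

```text
time_s: 14.22
eef_pos: [0.5538, 0.3813, 0.1236]
ee_rot: [-0.0, 0.959, 0.284, -0.0]
ft_force: [-0.3, 1.3, -0.5]
gripper_width: 0.0855
```

```bash
python3 - <<'E'
from h import *
s=telemetry.read_state();print(s["time_s"],s["eef_pos"],s["ft_force"])
d=snap("side","side5"); np.savez("side5.npz",**d)
a=d["image"][280:420,170:370]; cv2.imwrite("pics/s5c.png",cv2.resize(a,None,fx=4,fy=4,interpolation=cv2.INTER_CUBIC))
d=snap("top","top5"); np.savez("top5.npz",**d)
im=cv2.convertScaleAbs(rectify(d,.068,400,720,-180,350,1.5),alpha=1.8); cv2.imwrite("pics/t5r.png",im)
E
```

```text
14.225 [0.55381105 0.38132676 0.12356894] [-0.29387833  1.2820056  -0.46163838]
```

View pics/s5c.png

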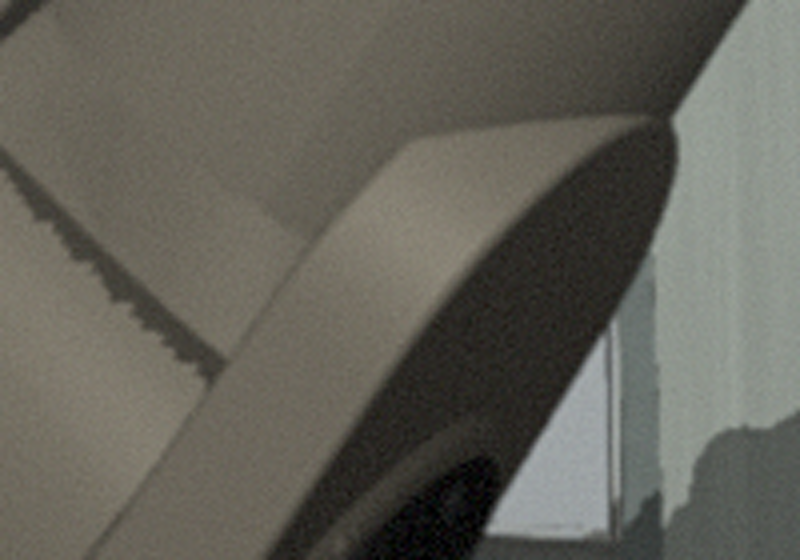

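View pics/t5r.png

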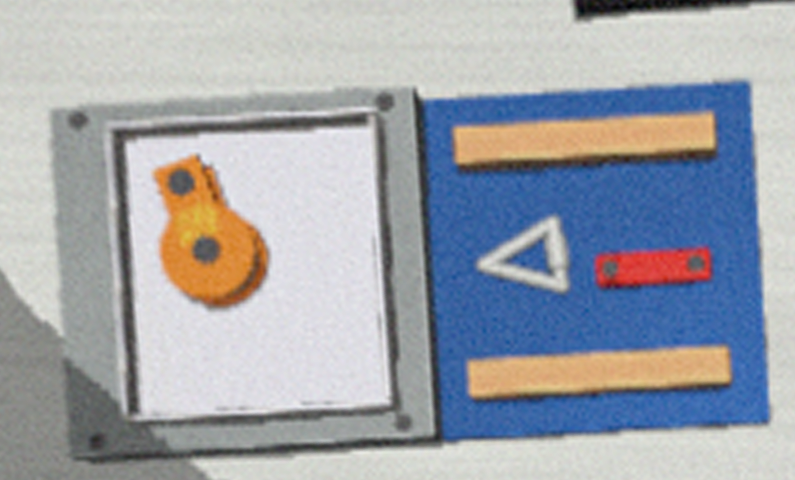

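Emit:
drive_tool(series=[{"translation": [-5, -25, 0], "rotation": [0, 0, -10], "hand": 1}, {"translation": [-10, -50, 0], "rotation": [0, 0, -20], "hand": 1}, {"translation": [-14.5, -76, 0], "rotation": [0, 0, -30], "hand": 1}, {"translation": [-14.5, -76, -40], "rotation": [0, 0, -30], "hand": 1}, {"translation": [-14.5, -76, -70], "rotation": [0, 0, -30], "hand": 1}, {"translation": [-14.5, -76, -79.5], "rotation": [0, 0, -30], "hand": 1}, {"translation": [-14.5, -76, -79.5], "rotation": [0, 0, -30], "hand": 1}])

```text
time_s: 15.2
eef_pos: [0.5412, 0.3049, 0.0443]
ee_rot: [0.0, 1.0, 0.029, -0.0]
ft_force: [1.0, 0.5, 0.4]
gripper_width: 0.0854
```

```bash
python3 - <<'E'
from h import *
s=telemetry.read_state();print(s["time_s"],s["eef_pos"],s["ee_rot"],s["ft_force"])
d=snap("side","side6"); np.savez("side6.npz",**d)
a=d["image"][280:420,170:370]; cv2.imwrite("pics/s6c.png",cv2.resize(a,None,fx=4,fy=4,interpolation=cv2.INTER_CUBIC))
E
```

```text
15.2 [0.54119999 0.30493213 0.04431899] [ 1.49685741e-05  9.99584861e-01  2.88102289e-02 -2.77025923e-04] [1.02046759 0.52590167 0.36734581]
```

View pics/side6.png

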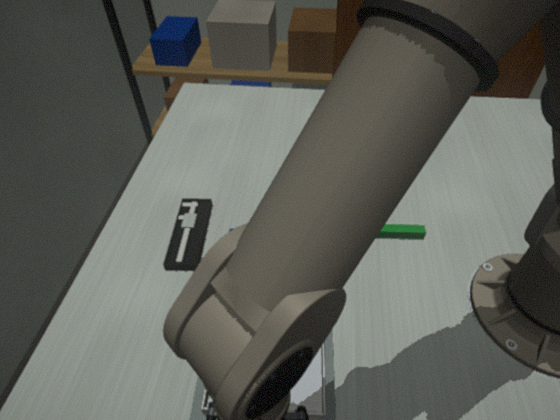

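Emit:
drive_tool(series=[{"translation": [0.9, -15, 0], "rotation": [0, 0, 0], "hand": 1}, {"translation": [1.3, -22, 0], "rotation": [0, 0, 0], "hand": 1}, {"translation": [1.7, -30, 0], "rotation": [0, 0, 0], "hand": 1}, {"translation": [2.2, -38, 0], "rotation": [0, 0, 0], "hand": 1}, {"translation": [2.7, -46, 0], "rotation": [0, 0, 0], "hand": 1}, {"translation": [3.1, -54, 0], "rotation": [0, 0, 0], "hand": 1}, {"translation": [3.6, -62, 0], "rotation": [0, 0, 0], "hand": 1}, {"translation": [4.0, -70, 0], "rotation": [0, 0, 0], "hand": 1}])

```text
time_s: 16.25
eef_pos: [0.5456, 0.2353, 0.0453]
ee_rot: [-0.001, 1.0, 0.029, 0.001]
ft_force: [-0.2, 7.3, 1.1]
gripper_width: 0.0856
```

```bash
python3 - <<'E'
from h import *
d=snap("top","top7"); np.savez("top7.npz",**d)
im=cv2.convertScaleAbs(rectify(d,.068,400,720,-180,350,1.5),alpha=1.8); cv2.imwrite("pics/t7r.png",im)
E
```

```text
(no output)
```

View pics/t7r.png

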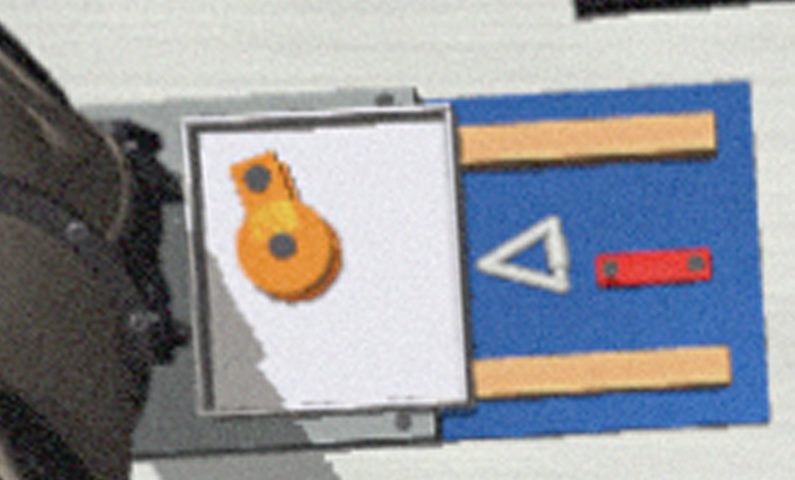

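The tray slides square over the ledge edge, with a push force of about 7 N. I'm continuing.

Emit:
drive_tool(series=[{"translation": [0.5, -9, 0], "rotation": [0, 0, 0], "hand": 1}, {"translation": [1.0, -18, 0], "rotation": [0, 0, 0], "hand": 1}, {"translation": [1.6, -27, 0], "rotation": [0, 0, 0], "hand": 1}, {"translation": [2.1, -36, 0], "rotation": [0, 0, 0], "hand": 1}, {"translation": [2.6, -45, 0], "rotation": [0, 0, 0], "hand": 1}, {"translation": [3.1, -54, 0], "rotation": [0, 0, 0], "hand": 1}, {"translation": [3.6, -63, 0], "rotation": [0, 0, 0], "hand": 1}, {"translation": [4.2, -72, 0], "rotation": [0, 0, 0], "hand": 1}])

```text
time_s: 17.3
eef_pos: [0.5498, 0.1635, 0.0452]
ee_rot: [-0.001, 1.0, 0.029, 0.001]
ft_force: [0.1, 8.3, 3.0]
gripper_width: 0.0855
```

```bash
python3 - <<'E'
from h import *
d=snap("top","top8"); np.savez("top8.npz",**d)
im=cv2.convertScaleAbs(rectify(d,.068,400,720,-180,350,1.5),alpha=1.8); cv2.imwrite("pics/t8r.png",im)
E
```

```text
(no output)
```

View pics/t8r.png

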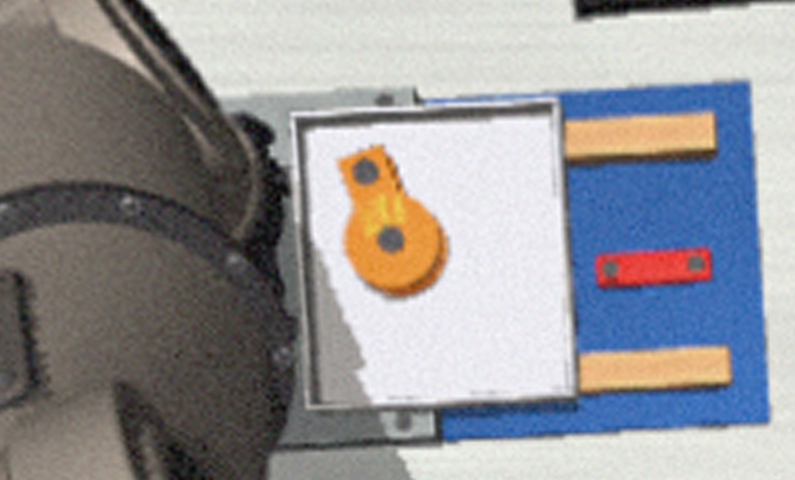

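Emit:
drive_tool(series=[{"translation": [0.5, -9, 0], "rotation": [0, 0, 0], "hand": 1}, {"translation": [1.0, -18, 0], "rotation": [0, 0, 0], "hand": 1}, {"translation": [1.6, -27, 0], "rotation": [0, 0, 0], "hand": 1}, {"translation": [2.1, -36, 0], "rotation": [0, 0, 0], "hand": 1}, {"translation": [2.6, -45, 0], "rotation": [0, 0, 0], "hand": 1}, {"translation": [3.1, -54, 0], "rotation": [0, 0, 0], "hand": 1}, {"translation": [3.6, -63, 0], "rotation": [0, 0, 0], "hand": 1}, {"translation": [4.2, -71, 0], "rotation": [0, 0, 0], "hand": 1}])

```text
time_s: 18.35
eef_pos: [0.5538, 0.0918, 0.0448]
ee_rot: [-0.0, 1.0, 0.029, 0.0]
ft_force: [-0.5, 5.3, -0.1]
gripper_width: 0.0853
```

```bash
python3 - <<'E'
from h import *
d=snap("top","top9"); np.savez("top9.npz",**d)
im=cv2.convertScaleAbs(rectify(d,.066,400,720,-180,350,1.5),alpha=1.8); cv2.imwrite("pics/t9r.png",im)
E
```

```text
(no output)
```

View pics/t9r.png

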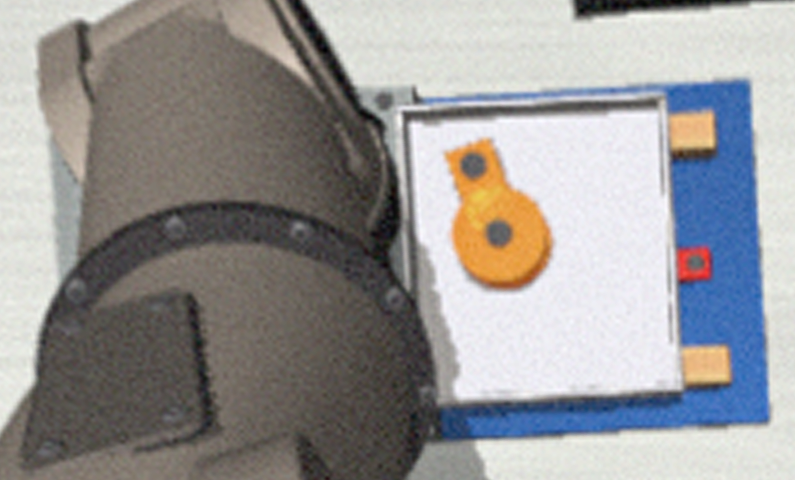

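Emit:
drive_tool(series=[{"translation": [0.4, -7, 0], "rotation": [0, 0, 0], "hand": 1}, {"translation": [0.8, -14, 0], "rotation": [0, 0, 0], "hand": 1}, {"translation": [1.2, -20, 0], "rotation": [0, 0, 0], "hand": 1}, {"translation": [1.5, -25, 0], "rotation": [0, 0, 0], "hand": 1}, {"translation": [1.6, -27.5, 0], "rotation": [0, 0, 0], "hand": 1}, {"translation": [1.6, -27.5, 0], "rotation": [0, 0, 0], "hand": 1}])

```text
time_s: 19.15
eef_pos: [0.5553, 0.0644, 0.0447]
ee_rot: [-0.0, 1.0, 0.029, 0.0]
ft_force: [0.1, 3.9, 1.1]
gripper_width: 0.0856
```

Emit:
drive_tool(series=[{"translation": [-1.2, 20, 0], "rotation": [0, 0, 0], "hand": 1}, {"translation": [-2, 40, 20], "rotation": [0, 0, 0], "hand": 1}, {"translation": [-2, 90, 60], "rotation": [0, 0, 0], "hand": 1}, {"translation": [-2, 150, 80], "rotation": [0, 0, 0], "hand": 1}, {"translation": [-2, 210, 80], "rotation": [0, 0, 0], "hand": 1}, {"translation": [-2, 260, 80], "rotation": [0, 0, 0], "hand": 1}, {"translation": [-2, 280, 80], "rotation": [0, 0, 0], "hand": 1}])

```text
time_s: 20.02
eef_pos: [0.5513, 0.3488, 0.1242]
ee_rot: [-0.001, 1.0, 0.031, -0.0]
ft_force: [1.0, -0.9, 0.1]
gripper_width: 0.0849
```

```bash
python3 - <<'E'
from h import *
s=telemetry.read_state();print(s["time_s"],s["eef_pos"])
d=snap("top","top10"); np.savez("top10.npz",**d)
im=cv2.convertScaleAbs(rectify(d,.065,400,720,-180,350,1.5),alpha=1.8); cv2.imwrite("pics/t10r.png",im)
snap("side","side10")
E
```

```text
20.025 [0.55129822 0.34879828 0.12424753]
```

View pics/t10r.png

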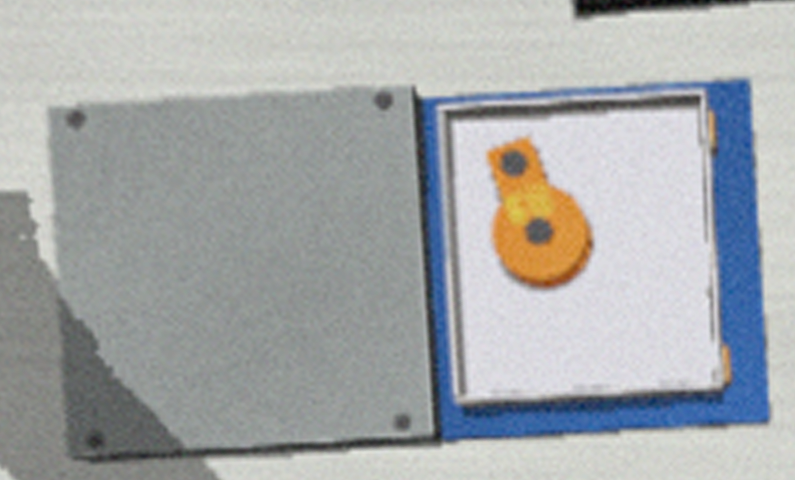

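View pics/side10.png

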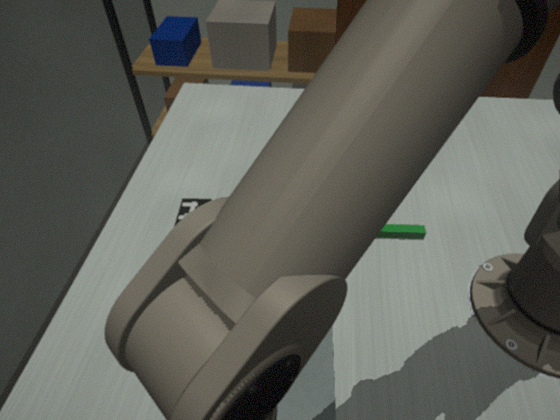

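The tray sits on the sticks with its centre about (-3,+2) mm from the plate's centre. The stick ends have not moved (rectified columns 714 and 730 as before). I'm moving the arm clear of the side view to cross-check.

Emit:
drive_tool(series=[{"translation": [0, 0, 60], "rotation": [0, 0, 0], "hand": 1}, {"translation": [10, -50, 110], "rotation": [0, 0, 0], "hand": 1}, {"translation": [30, -110, 130], "rotation": [0, 0, 0], "hand": 1}, {"translation": [50, -170, 130], "rotation": [0, 0, 0], "hand": 1}, {"translation": [70, -230, 130], "rotation": [0, 0, 0], "hand": 1}, {"translation": [80, -290, 130], "rotation": [0, 0, 0], "hand": 1}, {"translation": [80, -350, 130], "rotation": [0, 0, 0], "hand": 1}, {"translation": [80, -410, 130], "rotation": [0, 0, 0], "hand": 1}])

```text
time_s: 21.12
eef_pos: [0.6322, -0.0635, 0.2542]
ee_rot: [0.0, 1.0, 0.028, -0.0]
ft_force: [1.4, 0.3, -0.4]
gripper_width: 0.0858
```

Emit:
drive_tool(series=[{"translation": [0, -60, 0], "rotation": [0, 0, 0], "hand": 1}, {"translation": [0, -120, 0], "rotation": [0, 0, 0], "hand": 1}, {"translation": [0, -180, 0], "rotation": [0, 0, 0], "hand": 1}, {"translation": [-40, -230, 0], "rotation": [0, 0, 0], "hand": 1}, {"translation": [-100, -260, 0], "rotation": [0, 0, 0], "hand": 1}, {"translation": [-150, -290, 0], "rotation": [0, 0, 0], "hand": 1}, {"translation": [-200, -320, 0], "rotation": [0, 0, 0], "hand": 1}, {"translation": [-200, -320, 0], "rotation": [0, 0, 0], "hand": 1}])

```text
time_s: 22.12
eef_pos: [0.4274, -0.3838, 0.2545]
ee_rot: [0.001, 1.0, 0.024, -0.001]
ft_force: [0.7, 0.7, -0.8]
gripper_width: 0.0849
```

```bash
python3 - <<'E'
from h import *
s=telemetry.read_state();print(s["time_s"],s["eef_pos"])
d=snap("side","side11"); np.savez("side11.npz",**d)
a=d["image"][200:340,170:370]; cv2.imwrite("pics/s11c.png",cv2.convertScaleAbs(cv2.resize(a,None,fx=4,fy=4,interpolation=cv2.INTER_CUBIC),alpha=1.5))
d=snap("top","top11"); np.savez("top11.npz",**d)
a=d["image"][130:270,80:290]; cv2.imwrite("pics/t11c.png",cv2.convertScaleAbs(cv2.resize(a,None,fx=3.8,fy=3.8,interpolation=cv2.INTER_CUBIC),alpha=1.5))
E
```

```text
22.125 [ 0.42740596 -0.38383751  0.25453299]
```

View pics/s11c.png

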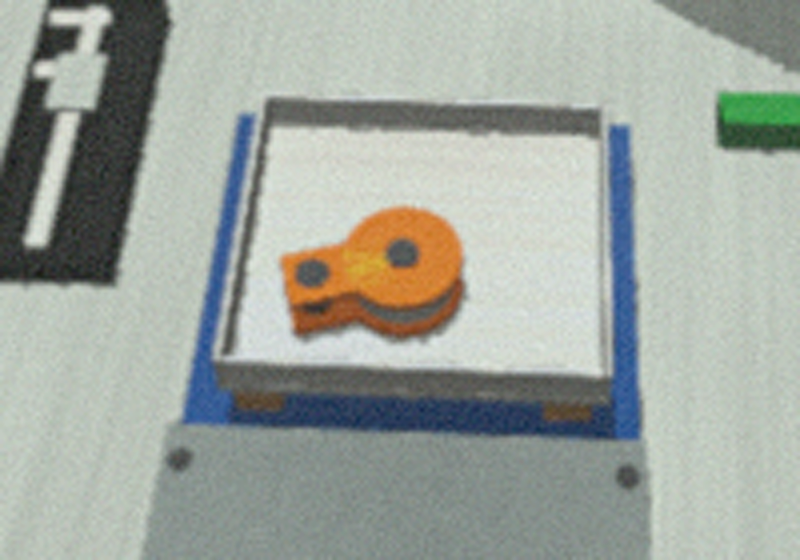

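View pics/t11c.png

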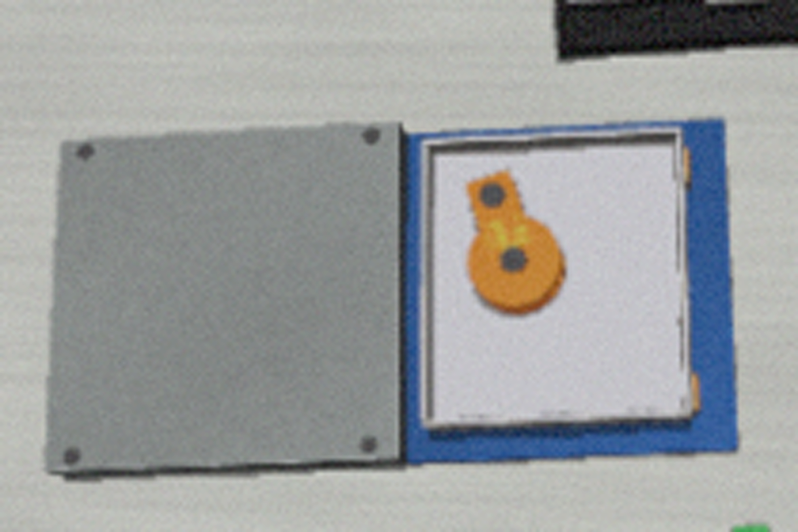

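```bash
python3 - <<'E'
from h import *
def st(P,C=(559,-39.5),a=np.radians(3.3)):
    q=P[:,:2]*1000-C; return np.round(np.c_[q@[np.cos(a),np.sin(a)],q@[-np.sin(a),np.cos(a)]],1)
d=load("side11.npz"); f=lambda L,s,o:np.array(L)/s+o
T=st(cast(d,f([(265,98),(604,108),(611,378),(215,357)],4,(170,200)),.065)); print("tray side",T.tolist(),T.mean(0))
print("ledge side",st(cast(d,f([(170,424),(642,440)],4,(170,200)),.040)).tolist())
print("plate far side",st(cast(d,f([(240,113),(630,125)],4,(170,200)),.012)).tolist())
d=load("top11.npz")
T=st(cast(d,f([(423,140),(682,128),(692,415),(426,430)],3.8,(80,130)),.065)); print("tray top",T.tolist(),T.mean(0))
print("ledge top",st(cast(d,f([(403,124),(403,462),(48,470),(63,142)],3.8,(80,130)),.040)).tolist())
print("plate top",st(cast(d,f([(723,119),(738,450)],3.8,(80,130)),.012)).tolist())
E
```

```text
tray side [[95.3, -80.4], [-98.8, -80.7], [-99.6, 95.6], [97.5, 91.8]] [-1.4    6.575]
ledge side [[119.4, 115.7], [-116.0, 114.7]]
plate far side [[120.2, -113.8], [-118.1, -113.9]]
tray top [[95.4, 90.9], [95.4, -88.0], [-103.2, -88.1], [-105.8, 88.5]] [-4.55   0.825]
ledge top [[116.3, 110.4], [-123.3, 109.4], [-120.4, 359.5], [116.4, 360.5]]
plate top [[118.4, -115.7], [-121.0, -116.7]]
```

The side view puts the tray roughly +4 to +6 mm off in y, toward the ledge. The top view has a few mm of bias at height: the ledge edge reads 110 where it is really 115. I'll go back and nudge it about 4 mm further.

Emit:
drive_tool(series=[{"translation": [50, 40, 0], "rotation": [0, 0, 0], "hand": 1}, {"translation": [90, 90, 0], "rotation": [0, 0, 0], "hand": 1}, {"translation": [123, 140, 0], "rotation": [0, 0, 0], "hand": 1}, {"translation": [123, 200, 0], "rotation": [0, 0, 0], "hand": 1}, {"translation": [123, 260, 0], "rotation": [0, 0, 0], "hand": 1}, {"translation": [123, 320, 0], "rotation": [0, 0, 0], "hand": 1}, {"translation": [123, 380, 0], "rotation": [0, 0, 0], "hand": 1}, {"translation": [123, 440, 0], "rotation": [0, 0, 0], "hand": 1}])

```text
time_s: 23.22
eef_pos: [0.5558, 0.0629, 0.2544]
ee_rot: [-0.0, 1.0, 0.029, 0.0]
ft_force: [1.0, 0.3, 0.1]
gripper_width: 0.0856
```

Emit:
drive_tool(series=[{"translation": [0, 53, 0], "rotation": [0, 0, 0], "hand": 1}, {"translation": [0, 53, -60], "rotation": [0, 0, 0], "hand": 1}, {"translation": [0, 53, -120], "rotation": [0, 0, 0], "hand": 1}, {"translation": [0, 53, -180], "rotation": [0, 0, 0], "hand": 1}, {"translation": [0, 53, -205], "rotation": [0, 0, 0], "hand": 1}, {"translation": [0, 53, -210], "rotation": [0, 0, 0], "hand": 1}, {"translation": [0, 53, -210], "rotation": [0, 0, 0], "hand": 1}])

```text
time_s: 24.1
eef_pos: [0.5564, 0.1137, 0.0449]
ee_rot: [-0.0, 1.0, 0.029, 0.0]
ft_force: [-0.1, -0.6, 0.2]
gripper_width: 0.0854
```

Emit:
drive_tool(series=[{"translation": [-2.5, -20, 0], "rotation": [0, 0, 0], "hand": 1}, {"translation": [-2, -38, 0], "rotation": [0, 0, 0], "hand": 1}, {"translation": [-1.5, -46, 0], "rotation": [0, 0, 0], "hand": 1}, {"translation": [-1, -50, 0], "rotation": [0, 0, 0], "hand": 1}, {"translation": [-1, -52, 0], "rotation": [0, 0, 0], "hand": 1}, {"translation": [-1, -53.5, 0], "rotation": [0, 0, 0], "hand": 1}, {"translation": [-1, -53.5, 0], "rotation": [0, 0, 0], "hand": 1}])

```text
time_s: 24.98
eef_pos: [0.5556, 0.0609, 0.0449]
ee_rot: [-0.001, 1.0, 0.029, 0.001]
ft_force: [-0.9, 6.6, 4.2]
gripper_width: 0.0852
```

Emit:
drive_tool(series=[{"translation": [-2, -33, 0], "rotation": [0, 0, 0], "hand": 1}, {"translation": [-3, -10, 20], "rotation": [0, 0, 0], "hand": 1}, {"translation": [-3, -5, 80], "rotation": [0, 0, 0], "hand": 1}, {"translation": [-3, -5, 140], "rotation": [0, 0, 0], "hand": 1}, {"translation": [-3, -5, 200], "rotation": [0, 0, 0], "hand": 1}, {"translation": [20, -60, 210], "rotation": [0, 0, 0], "hand": 1}, {"translation": [20, -120, 210], "rotation": [0, 0, 0], "hand": 1}, {"translation": [20, -180, 210], "rotation": [0, 0, 0], "hand": 1}])

```text
time_s: 25.98
eef_pos: [0.5751, -0.1223, 0.2548]
ee_rot: [0.0, 1.0, 0.029, 0.0]
ft_force: [0.8, 0.1, 0.6]
gripper_width: 0.0854
```

Emit:
drive_tool(series=[{"translation": [0, -60, 0], "rotation": [0, 0, 0], "hand": 1}, {"translation": [0, -120, 0], "rotation": [0, 0, 0], "hand": 1}, {"translation": [0, -180, 0], "rotation": [0, 0, 0], "hand": 1}, {"translation": [-40, -230, 0], "rotation": [0, 0, 0], "hand": 1}, {"translation": [-90, -260, 0], "rotation": [0, 0, 0], "hand": 1}, {"translation": [-140, -290, 0], "rotation": [0, 0, 0], "hand": 1}, {"translation": [-150, -320, 0], "rotation": [0, 0, 0], "hand": 1}, {"translation": [-150, -320, 0], "rotation": [0, 0, 0], "hand": 1}])

```text
time_s: 26.98
eef_pos: [0.4233, -0.4429, 0.2544]
ee_rot: [0.0, 1.0, 0.027, -0.0]
ft_force: [0.6, -0.2, 0.1]
gripper_width: 0.0857
```

```bash
python3 - <<'E'
from h import *
s=telemetry.read_state();print(s["time_s"],s["eef_pos"])
d=snap("side","side12"); np.savez("side12.npz",**d)
a=d["image"][200:340,170:370]; cv2.imwrite("pics/s12c.png",cv2.convertScaleAbs(cv2.resize(a,None,fx=4,fy=4,interpolation=cv2.INTER_CUBIC),alpha=1.5))
d=snap("top","top12"); np.savez("top12.npz",**d)
a=d["image"][130:270,80:290]; cv2.imwrite("pics/t12c.png",cv2.convertScaleAbs(cv2.resize(a,None,fx=3.8,fy=3.8,interpolation=cv2.INTER_CUBIC),alpha=1.5))
E
```

```text
26.975 [ 0.42334165 -0.44291598  0.2544124 ]
```

View pics/s12c.png

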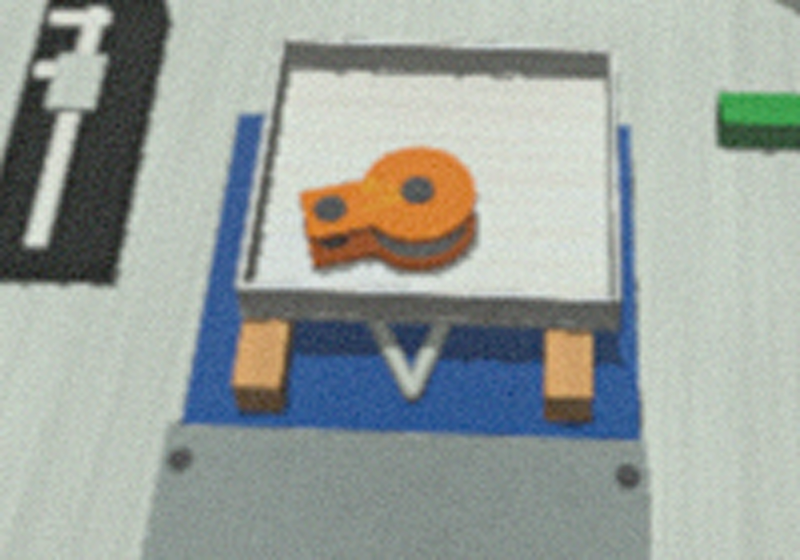

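View pics/t12c.png

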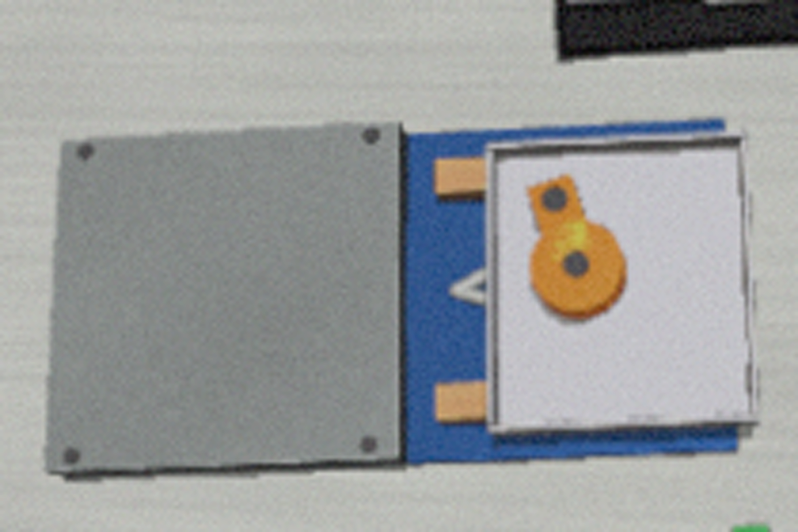

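My retreat rows were signed from the wrong reference, so the tray got pushed about 35 mm too far toward -y. The sticks look unmoved and the pulley is still in the tray. I'll measure and then push it back from its -y wall.

```bash
cat >> h.py <<'E'
def st(P,C=(559,-39.5),a=np.radians(3.3)):
    q=P[:,:2]*1000-C; return np.round(np.c_[q@[np.cos(a),np.sin(a)],q@[-np.sin(a),np.cos(a)]],1)
f=lambda L,s,o:np.array(L)/s+o
E
python3 - <<'E'
from h import *
d=load("side12.npz")
T=st(cast(d,f([(287,42),(610,53),(620,300),(240,290)],4,(170,200)),.065)); print("tray side",T.tolist(),T.mean(0))
print("stick +y ends side",st(cast(d,f([(236,385),(285,388),(545,398),(592,398)],4,(170,200)),.037)).tolist())
d=load("top12.npz")
T=st(cast(d,f([(487,145),(744,133),(757,422),(490,433)],3.8,(80,130)),.065)); print("tray top",T.tolist(),T.mean(0))
print("stick ends top",st(cast(d,f([(436,158),(435,193),(435,383),(435,418)],3.8,(80,130)),.037)).tolist())
for n in("top2","top12","side2","side12"):
    d=load(n+".npz"); print(n,[st(cast(d,c.reshape(-1,2),.037))[:,1].max() for c in blobs(d,(8,60,110),(25,200,255))])
E
```

```text
tray side [[88.0, -124.9], [-102.9, -123.7], [-105.0, 49.5], [90.8, 51.4]] [ -7.275 -36.925]
stick +y ends side [[90.2, 90.4], [65.0, 91.1], [-67.9, 91.4], [-91.7, 90.4]]
tray top [[89.6, 46.4], [89.9, -130.4], [-109.7, -130.7], [-109.5, 45.8]] [ -9.925 -42.225]
stick ends top [[90.9, 87.2], [65.3, 87.9], [-69.6, 87.9], [-93.7, 88.0]]
top2 [np.float64(86.6), np.float64(295.7), np.float64(86.5)]
top12 [np.float64(86.6), np.float64(22.7), np.float64(86.5)]
side2 [np.float64(88.0), np.float64(89.8)]
side12 [np.float64(87.9), np.float64(89.3), np.float64(-6.9)]
```

Emit:
drive_tool(series=[{"translation": [30, 50, 0], "rotation": [0, 0, 0], "hand": 1}, {"translation": [60, 100, 0], "rotation": [0, 0, 0], "hand": 1}, {"translation": [90, 150, 0], "rotation": [0, 0, 0], "hand": 1}, {"translation": [115, 200, 0], "rotation": [0, 0, 0], "hand": 1}, {"translation": [130, 238, -20], "rotation": [0, 0, 0], "hand": 1}, {"translation": [130, 238, -80], "rotation": [0, 0, 0], "hand": 1}, {"translation": [130, 238, -140], "rotation": [0, 0, 0], "hand": 1}, {"translation": [130, 238, -190], "rotation": [0, 0, 0], "hand": 1}])

```text
time_s: 28.08
eef_pos: [0.5551, -0.2007, 0.0624]
ee_rot: [-0.0, 1.0, 0.03, -0.0]
ft_force: [1.0, -1.0, -0.4]
gripper_width: 0.0851
```

Emit:
drive_tool(series=[{"translation": [0, 0, -15], "rotation": [0, 0, 0], "hand": 1}, {"translation": [0, 0, -20], "rotation": [0, 0, 0], "hand": 1}, {"translation": [0, 0, -20], "rotation": [0, 0, 0], "hand": 1}])

```text
time_s: 28.45
eef_pos: [0.5562, -0.2026, 0.0458]
ee_rot: [0.0, 1.0, 0.029, 0.001]
ft_force: [-0.2, 0.0, 0.8]
gripper_width: 0.0852
```

```bash
python3 - <<'E'
from h import *
s=telemetry.read_state();print(s["time_s"],s["eef_pos"],s["ft_force"],st(s["eef_pos"][None]))
d=snap("side","side13"); np.savez("side13.npz",**d)
E
```

```text
28.45 [ 0.55620982 -0.20258065  0.04583471] [-0.1692058   0.02196534  0.79454437] [[ -12.2 -162.6]]
```

View pics/side13.png

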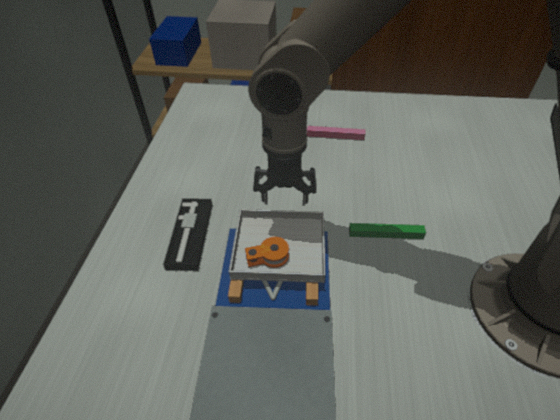

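Emit:
drive_tool(series=[{"translation": [-1, 12, 0], "rotation": [0, 0, 0], "hand": 1}, {"translation": [-1.2, 19, 0], "rotation": [0, 0, 0], "hand": 1}, {"translation": [-1.3, 21, 0], "rotation": [0, 0, 0], "hand": 1}, {"translation": [-1.4, 23, 0], "rotation": [0, 0, 0], "hand": 1}, {"translation": [-1.4, 23, 0], "rotation": [0, 0, 0], "hand": 1}])

```text
time_s: 29.12
eef_pos: [0.5542, -0.1808, 0.045]
ee_rot: [0.001, 1.0, 0.028, 0.001]
ft_force: [0.0, -7.4, 5.7]
gripper_width: 0.0855
```

Emit:
drive_tool(series=[{"translation": [0.7, 5, 0], "rotation": [0, 0, 0], "hand": 1}, {"translation": [1.4, 10, 0], "rotation": [0, 0, 0], "hand": 1}, {"translation": [2.1, 15, 0], "rotation": [0, 0, 0], "hand": 1}, {"translation": [2.8, 20, 0], "rotation": [0, 0, 0], "hand": 1}, {"translation": [3.5, 25, 0], "rotation": [0, 0, 0], "hand": 1}, {"translation": [4.2, 29, 0], "rotation": [0, 0, 0], "hand": 1}, {"translation": [4.6, 32, 0], "rotation": [0, 0, 0], "hand": 1}, {"translation": [4.6, 32, 0], "rotation": [0, 0, 0], "hand": 1}])

```text
time_s: 30.12
eef_pos: [0.5587, -0.1488, 0.0449]
ee_rot: [0.001, 1.0, 0.028, 0.0]
ft_force: [-0.6, -6.9, 5.4]
gripper_width: 0.0856
```

```bash
python3 - <<'E'
from h import *
s=telemetry.read_state();print(s["time_s"],s["eef_pos"],s["ft_force"],st(s["eef_pos"][None]))
d=snap("side","side14"); np.savez("side14.npz",**d)
a=d["image"][180:320,170:370]; cv2.imwrite("pics/s14c.png",cv2.convertScaleAbs(cv2.resize(a,None,fx=4,fy=4,interpolation=cv2.INTER_CUBIC),alpha=1.5))
E
```

```text
30.125 [ 0.55872777 -0.14878196  0.04493406] [-0.55972467 -6.86148658  5.41065944] [[  -6.6 -109.1]]
```

View pics/s14c.png

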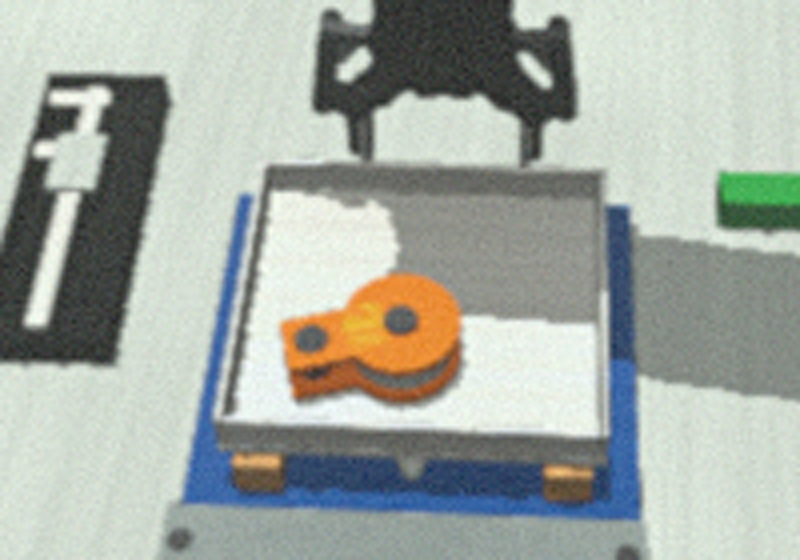

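```bash
python3 - <<'E'
from h import *
d=load("side14.npz")
T=st(cast(d,f([(266,164),(606,171),(608,437),(217,423)],4,(170,180)),.065)); print("tray side",T.tolist(),T.mean(0))
E
```

```text
tray side [[96.1, -91.2], [-100.1, -93.7], [-98.3, 83.6], [97.8, 83.6]] [-1.125 -4.425]
```

Emit:
drive_tool(series=[{"translation": [0.6, 3, 0], "rotation": [0, 0, 0], "hand": 1}, {"translation": [1.2, 5.6, 0], "rotation": [0, 0, 0], "hand": 1}, {"translation": [1.2, 5.6, 0], "rotation": [0, 0, 0], "hand": 1}, {"translation": [2, -12, 0], "rotation": [0, 0, 0], "hand": 1}, {"translation": [3.5, -40, 0], "rotation": [0, 0, 0], "hand": 1}, {"translation": [3.5, -60, 50], "rotation": [0, 0, 0], "hand": 1}, {"translation": [3.5, -110, 80], "rotation": [0, 0, 0], "hand": 1}, {"translation": [3.5, -160, 110], "rotation": [0, 0, 0], "hand": 1}])

```text
time_s: 31.18
eef_pos: [0.5615, -0.3096, 0.1556]
ee_rot: [-0.0, 1.0, 0.029, 0.0]
ft_force: [1.0, -0.1, -0.2]
gripper_width: 0.0856
```

Emit:
drive_tool(series=[{"translation": [-30, -50, 30], "rotation": [0, 0, 0], "hand": 1}, {"translation": [-60, -100, 60], "rotation": [0, 0, 0], "hand": 1}, {"translation": [-90, -140, 100], "rotation": [0, 0, 0], "hand": 1}, {"translation": [-120, -150, 100], "rotation": [0, 0, 0], "hand": 1}, {"translation": [-120, -150, 100], "rotation": [0, 0, 0], "hand": 1}])

```text
time_s: 31.8
eef_pos: [0.4384, -0.4605, 0.255]
ee_rot: [0.001, 1.0, 0.026, -0.0]
ft_force: [1.2, 1.1, -0.5]
gripper_width: 0.0852
```

```bash
python3 - <<'E'
from h import *
s=telemetry.read_state();print(s["time_s"],s["eef_pos"],s["ft_force"])
d=snap("side","side15"); np.savez("side15.npz",**d)
a=d["image"][200:340,170:370]; cv2.imwrite("pics/s15c.png",cv2.convertScaleAbs(cv2.resize(a,None,fx=4,fy=4,interpolation=cv2.INTER_CUBIC),alpha=1.5))
d=snap("top","top15"); np.savez("top15.npz",**d)
a=d["image"][130:270,80:290]; cv2.imwrite("pics/t15c.png",cv2.convertScaleAbs(cv2.resize(a,None,fx=3.8,fy=3.8,interpolation=cv2.INTER_CUBIC),alpha=1.5))
E
```

```text
31.8 [ 0.43843598 -0.46052089  0.25495376] [ 1.22310027  1.0589105  -0.49043601]
```

View pics/s15c.png

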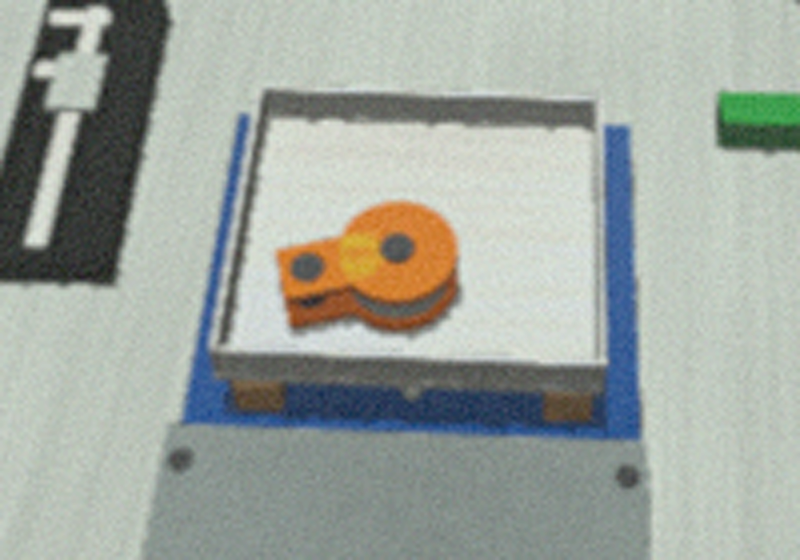

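View pics/t15c.png

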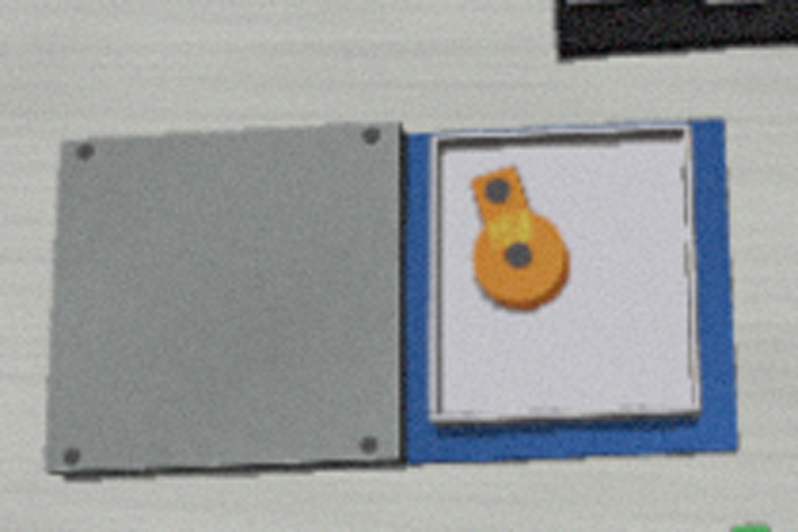

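View pics/top15.png

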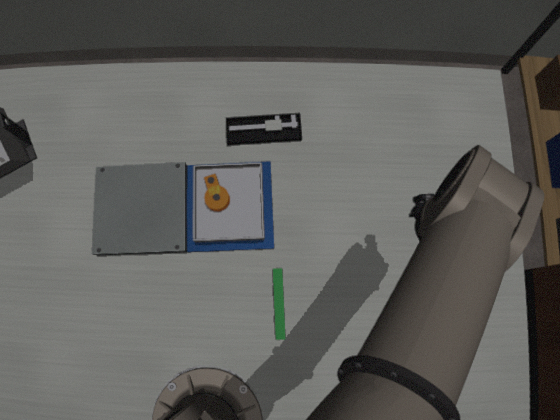

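```bash
python3 - <<'E'
from h import *
d=load("side15.npz")
T=st(cast(d,f([(263,90),(598,100),(606,365),(212,350)],4,(170,200)),.065)); print("tray side",T.tolist(),T.mean(0))
print("ends",st(cast(d,f([(232,383),(284,386),(544,398),(592,398)],4,(170,200)),.037)).tolist())
d=load("top15.npz")
T=st(cast(d,f([(433,137),(689,126),(699,409),(431,423)],3.8,(80,130)),.065)); print("tray top",T.tolist(),T.mean(0))
for n in ("top0","top15"):
    d=load(n+".npz"); print(n,[(*rect(d,c,.024),) for c in blobs(d,(0,0,0),(180,120,45)) if 1100<cv2.contourArea(c)<1400][:2])
E
```

```text
tray side [[97.2, -86.5], [-95.4, -86.6], [-97.2, 88.3], [99.7, 87.8]] [1.075 0.75 ]
ends [[92.5, 89.3], [65.6, 90.0], [-67.4, 91.4], [-91.7, 90.4]]
tray top [[97.2, 83.9], [96.6, -92.9], [-99.4, -92.8], [-101.3, 85.1]] [-1.725 -4.175]
top0 [(array([ 774.3, -127. ]), array([207.3,  82. ], dtype=float32), 94.64, array([263., 129.])), (array([752.4, 598.1]), array([224. , 118.2], dtype=float32), 11.61, array([ 18., 142.]))]
top15 [(array([59. ,  6.3]), array([200.9,  91.9], dtype=float32), 92.46, array([204., 400.])), (array([ 774.4, -127.1]), array([205.9,  81.6], dtype=float32), 94.59, array([263., 129.]))]
```

```bash
python3 - <<'E'
from rig import job
print(job.sign_off())
E
```

```text
the job is handed in; nothing more can be done
None
```

The job is handed in at about 32 s: the tray sits level on the two sticks, square and centred over the blue plate, with the pulley still in it and the gripper open and well clear.

**Sticks:** I laid both pale wooden sticks on the plate at about x = ±80 mm, pointing at the ledge. They did not move during the pushes: their ledge-side ends still read y ≈ +90 mm in the last side view.

**Tray:** I squared it with a light push on its +x wall, then slid it off the ledge with two spread fingers at about 4 to 8 N.

**One mistake, mended:** after a small centring nudge I gave the retreat rows the wrong sign. The tray went about 35 mm too far toward -y and about 6 mm sideways. It stayed on both sticks, and I pushed it back from its -y wall.

**Last checks:**
- **Tray centre:** the side camera puts it at (+1, +1) mm from the plate's centre. The top camera reads (-2, -4) mm, but it has a bias of about (-3, -5) mm at the ledge's height. Corrected, the two views agree to within about 2 mm.
- **Squareness:** the tray is within about 1° of the stand.
- **Caliper case:** it has not moved, by the same measurement before and after.
- **Maillon and brake bar:** both looked undisturbed by eye while in view. They are now almost entirely under the tray, so I could not measure them at the end.

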